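# Load the glaze caddy and lock it on its keeper hook

### The arm

A 6-joint arm with a two-finger parallel gripper is mounted at the origin on a cart in front of the work surface, level with it; the furniture and walls round the work are solid. World frame = base frame: x ahead of the robot, y to its left, z up, the work surface at z = 0. Lengths are in m, angles in rad, forces in N, time in s.
With the tool pointing down it reaches from about 0.275 to 0.85 m from the base axis. Payload 5.2 kg.
Tool frame: the origin (TCP) lies midway between the tips of the shut fingers; the grasp point (between the pads) lies 19 mm behind it; x points along the fingers, y is the direction in which the jaws open and shut, and the axes are right-handed (so a half turn about x gives the same grasp; the last joint's range is limited). The gripper opens to 85 mm and grips with 20 to 120 N. Pads are 22 mm wide; open, the fingers measure 114 mm over their backs; the gripper's body (76 mm by 85 mm) begins 54 mm behind the grasp point. The pads swing forward as they close: fully open they stand 13 mm farther back than shut.
Start: joints at [-1.547, 0.259, 1.535, -0, 1.348, -0.203], TCP at [0.124, -0.536, 0.231] pointing down, gripper open.
Joint ranges: [-3.14, 3.14], [-0.91, 2.08], [0.19, 2.58], [-1.22, 4.36], [0.22, 2.71], [-3.12, 3.12]. Speed limits (rad/s): [2.57, 2.57, 3.14, 3.14, 3.14, 3.14].

### API

Orientations are given as a rotation vector (axis times angle).
In Python, from cell import bot gives the robot as it stands.
- The arm moves only by the tool send_rows, never from a script. Its argument "deltas" is a list of rows, each a list of 3 entries, a list of its own where there are three numbers: the shift along the tool's x, y, z in cm, then the turn, a rotation vector about the tool's x, y, z in degrees, then the opening, from -1 (shut) to 1 (fully open), so that 0 is half open. In form: [[[tx, ty, tz], [ax, ay, az], grip], ...]. A call has 1 to 12 rows; each row is the pose to reach, as a shift and turn from the pose measured when the call began, along the tool's axes at that moment; what a row does not reach only later rows make up. A row lasts 1/12 s, in which the tool goes at most 41.7 mm and 7.16 degrees, less where a joint would pass 70% of its speed; a pose out of reach is approached as far as the arm can. A call with a gripper value outside its range is refused whole. The fingers move at their own pace and stop on an object; the grip force is fixed at half the most. Time passes only in rows, so rows that repeat a pose let the fingers close. It gives the time, the measured TCP pose, the force and the opening at its end, in the units of the state.
- bot.get_obs(): the state, without advancing time (a new reading comes with each control period).
- bot.grab_frame(name): name is "scene" or "top"; returns the picture (420x560x3 uint8, red, green, blue); there is no depth.
- bot.calibration(name): a dict with "mtx" (3x3 intrinsics, pixels), "dist_coeffs" ([k1, k2, p1, p2, k3] as OpenCV has them; the pictures are not rectified), "extrinsics" (4x4, takes a point from camera to world coordinates). Camera axes: x right, y down, z forward; pixel columns grow to the right and rows downward; lengths in m; the calibration is good to about 2 mm. A picture is of the moment at which its call begins. calibration takes no time and is no camera call.
- bot.hand_in(): hands the job in, once; it reports no verdict.
The state is a dict: "t": time; "joint_pos": joint angles; "qd": joint speeds; "joint_torque": joint torques, N m; "ee_pos": TCP position; "tool_rot": TCP orientation; "contact_force": force on the tool from outside, world axes, zero at the start; "moment": the same for the moment, N m; "finger_gap": finger opening in m.
Only numpy, scipy, OpenCV 4.12 (cv2) and the standard library are available. Lean on these libraries where they do the work, as an engineer would, in place of code of your own. Each camera call takes 0.05 s, during which the arm holds its last target. There are 200 camera calls.

### The job

Draw the wooden glaze caddy out from under its hook until it stands on the open bench with its centre board well clear of the hook, and stand one of the two glaze jars upright in each of its end bays. Then hang the loaded caddy by the eye in its board: push the eye onto the hook's peg, past the brass keeper, until the keeper drops down behind the board, and leave it hanging there level and at rest with the keeper down. Do not tip the jars over or push the other things on the bench about.

Things in the scene. Friction and masses are not known exactly. Their poses are not given: they have to be found in the camera images.
- hook: Fixed steel bench post; origin at its foot on the bench, z up. Its one horizontal peg points along this body's -x (roughly to the robot): a flat bar 18 wide (y), 12 high, axis 190 above the bench, ending 132 in front of the post's axis; the outer 60 is a fork in which the keeper hangs. Foot flange radius 38, 9 high; post 22 thick; head 34 square, top 217 above the bench.
- hook_seat (a point): On top of the peg, 196 above the bench, 66 in front of the post's axis: a good place for the caddy's board to hang. The board's middle may hang 52 to 77 in front of the post's axis; nearer, the tray touches the post; farther, the board holds the keeper up.
- hook_tip (a point): Foremost point of the peg, on its axis, 190 above the bench.
- keeper (a joint): Brass gravity tongue 7 wide, 41 long, on a cross pin in the fork, on the peg's axis, 122 in front of the post's axis. 0 = hangs straight down, 41 below the axis; it cannot swing outwards. Positive (rad, to 1.5) = lower end swung to the post and up. 30 g, falls back by itself. A board pushed along the peg (eye round the peg) swings it up; it drops once the board's outer face is 40 past the pin.
- caddy: Plywood caddy, 0.42 kg empty; origin at the centre of its underside, z up. Tray 78 (x) by 262 (y), side walls 47 high, floor 6. A centre board across the middle, 54 wide (y), 9 thick (x), top 132 above the underside, has a square eye 30 x 30 through along x. It starts standing under the peg (eye along the peg), too low under it for a hand on the board; beside it at +y the bench is free for 0.2 m.
- end_grip_left (a point): Upper middle of the end grip at the caddy's +y end, 127 from the middle and 70 above the underside: a tongue of the end wall 8 thick (y), 38 wide (x), top 82 above the underside. It is for drawing the caddy along the bench, not for lifting.
- end_grip_right (a point): The same at the caddy's -y end.
- board_top (a point): Middle of the top edge of the centre board, 132 above the caddy's underside. Pinch the board here from above across its 9 mm thickness (caddy's x); there is 35 of solid board above the eye.
- caddy_eye (a point): Centre of the caddy's eye, 82 above its underside (eye 67 to 97 above it).
- bay_left (a point): Centre of the floor of the bay at the caddy's +y end, 90 from the middle; 66 by 66 inside, floor 6 above the underside, walls 40 to 47 high.
- bay_right (a point): The same for the bay at the -y end.
- rust_jar: Round glaze jar with rust-red glaze and a pale screw lid, 59 in diameter, 82 high, lid the top 14; origin at the centre of its base, z up; about 0.16 kg. Either jar may go in either bay.
- pale_jar: Round glaze jar with pale cream glaze and a pale lid, same size.
- slip_cup: Bystander: small blue cup, 52 in diameter, 45 high; origin at the centre of its underside.
- rib: Bystander: flat wooden rib 48 by 107, 8 thick; origin at the centre of its underside.
Not all that is in view belongs to the job. What is shaped like the rust_jar but pink or turquoise is not meant.

How it is judged:
By the outcome, as a careful person would: the job done as asked, in the order asked, and still so for the second after the job is handed in, with the robot touching nothing.
It also fails if it takes over 72 s, if anything falls off the work surface, if the arm or the gripper's body presses on something with over 40 N, if the wrist force passes 120 N, or if a joint passes its speed limit or range.

## Working session

There is one attempt and no reset: what is moved stays moved. The work goes in short steps, Python scripts to look and compute and a tool call to move; the robot and the scene stay as the last step left them, time stands still between calls to the robot, and variables do not carry over. Pictures are saved under pics/ and viewed, about 8 in all and at most 12, crops included, and the job is handed in when it is done.

Besides the shell and the picture viewer there is one more tool, called after "Call:" as name(argument=value, ...) on one line, values as JSON. send_rows: Moves the arm, as the interface text tells. Its arguments: {"type":"object","properties":{"deltas":{"type":"array","items":{"type":"array"}}},"required":["deltas"]}

```bash
mkdir -p pics; ls
python3 - <<'E'
from cell import bot
import cv2
print(bot.get_obs())
for n in("scene","top"):
    im=bot.grab_frame(n); cv2.imwrite(f"pics/{n}0.png",im[:,:,::-1])
    c=bot.calibration(n); print(n,c)
E
```

```text
pics
{'t': 0.0, 'joint_pos': array([-1.54681260e+00,  2.59324840e-01,  1.53612169e+00,  3.41774427e-05,
        1.34798072e+00, -2.02850919e-01]), 'qd': array([-8.26870612e-04,  7.84194015e-05,  7.43966393e-04,  3.42785954e-04,
       -6.27847905e-04, -1.25120794e-03]), 'joint_torque': array([-4.50864059e-05, -4.46023071e+01, -2.90566492e+01, -2.94951697e-04,
        1.14265326e-02, -2.52608720e-05]), 'ee_pos': array([ 0.12368609, -0.53536067,  0.23046897]), 'tool_rot': array([ 2.10235617,  0.24136935, -2.10193927]), 'contact_force': array([0.0461217 , 0.34795532, 0.05067285]), 'moment': array([-0.01700881, -0.00052354, -0.03656402]), 'finger_gap': 0.08543494071657848}
scene {'mtx': array([[384.80427893,   0.        , 281.45366327],
       [  0.        , 384.80427893, 203.20875875],
       [  0.        ,   0.        ,   1.        ]]), 'dist_coeffs': array([-0.02730725,  0.        ,  0.        ,  0.        ,  0.        ]), 'extrinsics': array([[-0.4163559 , -0.54699564,  0.72625308, -0.26276677],
       [-0.90906856,  0.23678176, -0.34282466,  0.36489597],
       [ 0.01556011, -0.80295091, -0.59584202,  0.81618019],
       [ 0.        ,  0.        ,  0.        ,  1.        ]])}
top {'mtx': array([[473.2065617 ,   0.        , 275.75448682],
       [  0.        , 473.2065617 , 207.26052866],
       [  0.        ,   0.        ,   1.        ]]), 'dist_coeffs': array([-0.1659256,  0.       ,  0.       ,  0.       ,  0.       ]), 'extrinsics': array([[-0.02126054, -0.9940097 ,  0.10720402,  0.43773601],
       [-0.99973875,  0.02023714, -0.01062529, -0.02216215],
       [ 0.00839214, -0.10740191, -0.99418027,  1.19283557],
       [ 0.        ,  0.        ,  0.        ,  1.        ]])}
```

View pics/scene0.png

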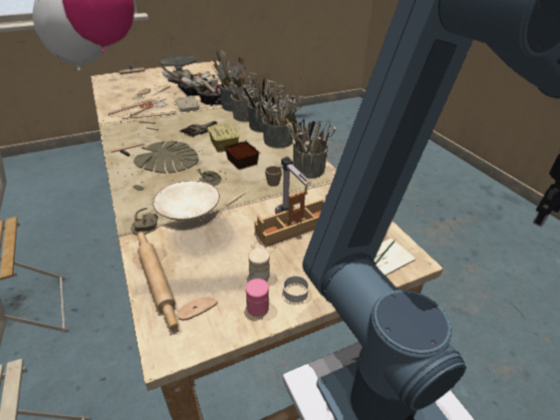

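View pics/top0.png

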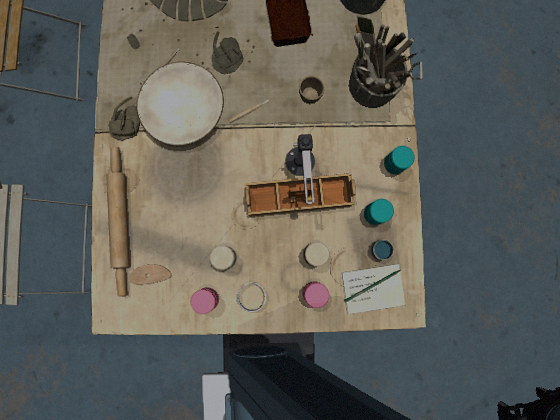

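```bash
cat > h.py <<'E'
import numpy as np, cv2
from cell import bot
from scipy.spatial.transform import Rotation as R
def ray(cam,px,z):
    c=bot.calibration(cam);E=c["extrinsics"]
    p=cv2.undistortPoints(np.array([[px]],float),c["mtx"],c["dist_coeffs"])[0,0]
    d=E[:3,:3]@[p[0],p[1],1];o=E[:3,3]
    return o+d*(z-o[2])/d[2]
def proj(cam,P):
    c=bot.calibration(cam);E=np.linalg.inv(c["extrinsics"])
    return cv2.projectPoints(np.array(P,float).reshape(-1,1,3),cv2.Rodrigues(E[:3,:3])[0],E[:3,3],c["mtx"],c["dist_coeffs"])[0][:,0]
def grab(cam,name,box=None,s=1):
    im=bot.grab_frame(cam)[:,:,::-1].copy()
    if box: im=im[box[1]:box[3],box[0]:box[2]]
    im=cv2.resize(im,None,fx=s,fy=s,interpolation=cv2.INTER_CUBIC)
    cv2.imwrite("pics/"+name+".png",im);return im
def st():
    o=bot.get_obs();print({k:np.round(o[k],4).tolist() for k in("t","joint_pos","ee_pos","contact_force","finger_gap")});Rm=R.from_rotvec(o["tool_rot"]).as_matrix();print(Rm.round(3).tolist());return o,Rm
def mv(p):
    "cm shift in tool axes from the present pose to world TCP p"
    o,Rm=st();print("shift cm",(Rm.T@(np.array(p)-o["ee_pos"])*100).round(2))
E
python3 - <<'E'
from h import *
for n,p,z in [("creamL",(222,257),.082),("creamR",(316,254),.082),("pinkL",(204,300),.082),("pinkR",(316,294),.082),("cup",(382,250),.045),("rib",(151,274),.008)]:
    print(n,ray("top",p,z).round(3))
im=cv2.imread("pics/top0.png")[125:315,190:420]
cv2.imwrite("pics/c.png",cv2.resize(im,None,fx=3.4,fy=3.1,interpolation=cv2.INTER_CUBIC))
st()
E
```

```text
creamL [0.443 0.094 0.082]
creamR [ 0.445 -0.126  0.082]
pinkL [0.343 0.138 0.082]
pinkR [ 0.352 -0.124  0.082]
cup [ 0.451 -0.292  0.045]
rib [0.403 0.282 0.008]
{'t': 0.1, 'joint_pos': [-1.5468, 0.2593, 1.536, 0.0, 1.348, -0.2028], 'ee_pos': [0.1237, -0.5354, 0.2306], 'contact_force': [-0.2667, 0.9655, 0.312], 'finger_gap': 0.0854}
[[-0.0, 0.225, -0.974], [0.002, -0.974, -0.225], [-1.0, -0.002, -0.0]]
```

View pics/c.png

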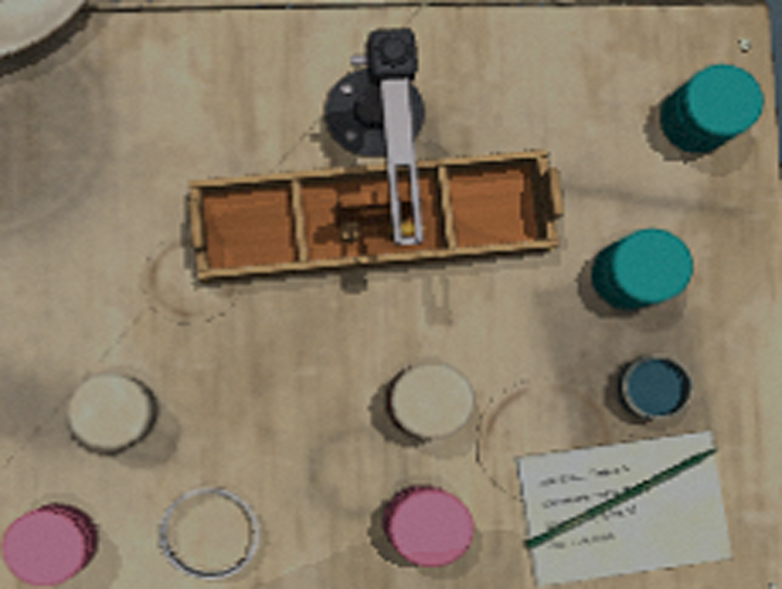

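```bash
cat >> h.py <<'E'
def U(p): return (p[0]/3.4+190-.35,p[1]/3.1+125-.35)
E
python3 - <<'E'
from h import *
for n,p,z in [("TL",(190,183),.047),("BL",(200,281),.047),("TR",(547,153),.047),("BR",(557,247),.047),("flange",(375,112),.009),("head",(393,47),.217),("tipL",(393,245),.196),("tipR",(422,243),.196),("root",(396,82),.196),("creamL",(110,412),.082),("creamR",(432,400),.082)]:
    print(n,ray("top",U(p),z).round(4))
E
```

```text
TL [0.6209 0.0384 0.047 ]
BL [0.543  0.0323 0.047 ]
TR [ 0.6401 -0.2208  0.047 ]
BR [ 0.5646 -0.2251  0.047 ]
flange [ 0.6833 -0.099   0.009 ]
head [ 0.6852 -0.098   0.217 ]
tipL [ 0.5516 -0.0956  0.196 ]
tipR [ 0.5526 -0.1138  0.196 ]
root [ 0.6655 -0.1008  0.196 ]
creamL [0.4417 0.0943 0.082 ]
creamR [ 0.4461 -0.1277  0.082 ]
```

The lookalikes in top view are pale-lidded (222,257) and (316,254), which are the candidates. Pink (204,300) and (316,294) and turquoise (400,158) and (379,211) are not meant, and the cup is (382,250). The scene view shows (222,257) with cream sides, so (316,254) should be the rust jar. I'll confirm that once the arm is out of the way.

Call:
send_rows(deltas=[[[-4,0,0],[4,0,0],0.3],[[-8,0,0],[8.6,0,0],0.3],[[-8,-45,-57.4],[8.6,0,0],0.3],[[-8,-45,-57.4],[8.6,0,0],0.3],[[-8,-45,-57.4],[8.6,0,0],0.3],[[-8,-45,-57.4],[8.6,0,0],0.3],[[-8,-45,-57.4],[8.6,0,0],0.3],[[-8,-45,-57.4],[8.6,0,0],0.3],[[-8,-45,-57.4],[8.6,0,0],0.3],[[-8,-45,-57.4],[8.6,0,0],0.3],[[-8,-45,-57.4],[8.6,0,0],0.3],[[-8,-45,-57.4],[8.6,0,0],0.3]])

```text
t: 1.1
ee_pos: [0.386, -0.2093, 0.311]
tool_rot: [2.183, 0.085, -2.183]
contact_force: [1.0, -0.8, -0.1]
finger_gap: 0.0552
```

Run:
```python
from h import *
mv((.5823,.0328,.15))
print("grip",ray("top",U((198,222)),.082), ray("top",U((556,195)),.082))
s=grab("scene","s1",(200,130,420,340),2.6)
```

```text
{'t': 1.1, 'joint_pos': [-0.753, 0.0091, 1.6343, 0.0012, 1.4995, 0.7414], 'ee_pos': [0.386, -0.2093, 0.311], 'contact_force': [0.9597, -0.7541, -0.0567], 'finger_gap': 0.0552}
[[-0.0, 0.076, -0.997], [0.002, -0.997, -0.076], [-1.0, -0.002, -0.0]]
shift cm [ 16.14 -22.62 -21.42]
grip [0.58504525 0.03137938 0.082     ] [ 0.60105488 -0.21979349  0.082     ]
```

View pics/s1.png

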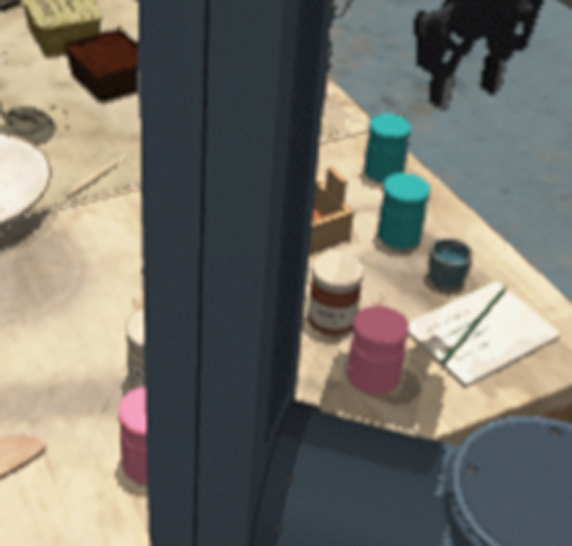

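The scene crop shows red-brown sides under a pale lid at crop (336,292), so the jar at y=-0.127 is the rust jar.

Call:
send_rows(deltas=[[[0,-22.5,-21.6],[0,0,0],0.3],[[0,-22.5,-21.6],[0,0,0],0.3],[[0,-22.5,-21.6],[0,0,0],0.3],[[0,-22.5,-21.6],[0,0,0],0.3],[[0,-22.5,-21.6],[0,0,0],0.3],[[3,-22.5,-21.6],[0,0,0],0.3],[[7,-22.5,-21.6],[0,0,0],0.3],[[11,-22.5,-21.6],[0,0,0],0.3],[[15,-22.5,-21.6],[0,0,0],0.3],[[18,-22.5,-21.6],[0,0,0],0.3],[[18,-22.5,-21.6],[0,0,0],0.3],[[18,-22.5,-21.6],[0,0,0],0.3]])

```text
t: 2.15
ee_pos: [0.5831, 0.0415, 0.1264]
tool_rot: [2.173, 0.101, -2.193]
contact_force: [-1.6, -0.2, 0.7]
finger_gap: 0.0555
```

Run:
```python
from h import *
mv((.584,.032,.052))
```

```text
{'t': 2.15, 'joint_pos': [-0.1239, 0.4123, 1.5845, 0.0077, 1.1552, 1.36], 'ee_pos': [0.5831, 0.0415, 0.1264], 'contact_force': [-1.6449, -0.236, 0.6763], 'finger_gap': 0.0555}
[[-0.009, 0.084, -0.996], [0.008, -0.996, -0.084], [-1.0, -0.009, 0.009]]
shift cm [ 7.43  1.03 -0.08]
```

Call:
send_rows(deltas=[[[0,1,-0.1],[0,0,0],0.3],[[0,1,-0.1],[0,0,0],0.3],[[3,1,-0.1],[0,0,0],0.3],[[5,1,-0.1],[0,0,0],0.3],[[7.4,1,-0.1],[0,0,0],0.3],[[7.4,1,-0.1],[0,0,0],0.3],[[7.4,1,-0.1],[0,0,0],0.3]])

```text
t: 2.73
ee_pos: [0.5847, 0.0314, 0.0535]
tool_rot: [2.174, 0.1, -2.192]
contact_force: [-0.2, -0.8, 0.9]
finger_gap: 0.0554
```

Run:
```python
from h import *
mv((.584,.032,.052))
grab("top","t1",(220,120,360,240),4)
```

```text
{'t': 2.7333, 'joint_pos': [-0.1409, 0.4968, 1.6541, 0.0081, 1.0004, 1.3428], 'ee_pos': [0.5847, 0.0314, 0.0535], 'contact_force': [-0.1928, -0.7568, 0.9131], 'finger_gap': 0.0554}
[[-0.009, 0.083, -0.997], [0.008, -0.997, -0.083], [-1.0, -0.009, 0.008]]
shift cm [ 0.15 -0.06  0.06]
```

View pics/t1.png

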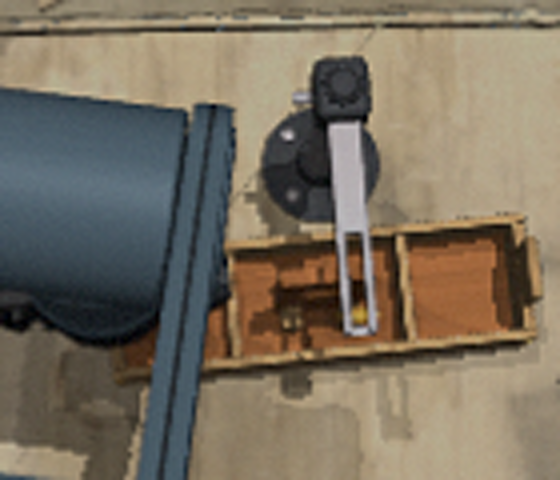

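Call:
send_rows(deltas=[[[0,0,0],[0,0,0],-1],[[0,0,0],[0,0,0],-1],[[0,0,0],[0,0,0],-1],[[0,0,0],[0,0,0],-1],[[0,0,0],[0,0,0],-1],[[0,0,0],[0,0,0],-1],[[0,0,0],[0,0,0],-1]])

```text
t: 3.37
ee_pos: [0.5865, 0.0318, 0.056]
tool_rot: [2.179, 0.099, -2.187]
contact_force: [-0.6, 1.6, 5.5]
finger_gap: 0.0069
```

Call:
send_rows(deltas=[[[0,-0.7,0],[0,0,0],-1],[[0,-2,0],[0,0,0],-1],[[0,-3.5,0],[0,0,0],-1],[[0,-5,0],[0,0,0],-1],[[0,-6.5,0],[0,0,0],-1],[[0,-8,0],[0,0,0],-1],[[0,-9.5,0],[0,0,0],-1],[[0,-11,0],[0,0,0],-1],[[0,-12.5,0],[0,0,0],-1],[[0,-14,0],[0,0,0],-1],[[0,-15,0],[0,0,0],-1],[[0,-15.6,0],[0,0,0],-1]])

```text
t: 4.37
ee_pos: [0.5727, 0.1891, 0.0569]
tool_rot: [2.177, 0.101, -2.187]
contact_force: [-0.6, -1.4, -2.5]
finger_gap: 0.007
```

Call:
send_rows(deltas=[[[0,-1,0],[0,0,0],-1],[[0,-2,0],[0,0,0],-1],[[0,-2.8,0],[0,0,0],-1],[[0,-3.2,0],[0,0,0],-1],[[0,-3.2,0],[0,0,0],-1],[[0,-3.2,0],[0,0,0],0],[[0,-3.2,0],[0,0,0],0.1],[[0,-3.2,0],[0,0,0],0.1]])

```text
t: 5.03
ee_pos: [0.5704, 0.2206, 0.0575]
tool_rot: [2.178, 0.101, -2.187]
contact_force: [0.6, 0.1, 0.8]
finger_gap: 0.0423
```

Call:
send_rows(deltas=[[[0,0,0],[0,0,0],0.2],[[0,0,0],[0,0,0],0.2],[[-2,0,0],[0,0,0],0.2],[[-5,0,0],[0,0,0],0.3],[[-9,0,0],[0,0,0],1],[[-13,0,0],[0,0,0],1],[[-17,0,0],[0,0,0],1],[[-17,0,0],[0,0,0],1],[[-17,0,0],[0,0,0],1]])

```text
t: 5.78
ee_pos: [0.5729, 0.2194, 0.2311]
tool_rot: [2.187, 0.101, -2.179]
contact_force: [-0.2, 0.4, -0.3]
finger_gap: 0.0857
```

Run:
```python
from h import *
mv((.446,-.1275,.20))
```

```text
{'t': 5.7833, 'joint_pos': [0.179, 0.3691, 1.3801, 0.0088, 1.388, 1.6645], 'ee_pos': [0.5729, 0.2194, 0.2311], 'contact_force': [-0.2425, 0.4192, -0.3031], 'finger_gap': 0.0857}
[[0.003, 0.084, -0.996], [0.009, -0.996, -0.084], [-1.0, -0.009, -0.004]]
shift cm [ 2.76 33.53 15.56]
```

Call:
send_rows(deltas=[[[2,33.5,15.6],[0,0,0],1],[[2,33.5,15.6],[0,0,0],1],[[2,33.5,15.6],[0,0,0],1],[[2,33.5,15.6],[0,0,0],1],[[2,33.5,15.6],[0,0,0],1],[[2,33.5,15.6],[0,0,0],1],[[2,33.5,15.6],[0,0,0],1],[[2,33.5,15.6],[0,0,0],1],[[2,33.5,15.6],[0,0,0],1],[[2,33.5,15.6],[0,0,0],1],[[2,33.5,15.6],[0,0,0],1],[[2,33.5,15.6],[0,0,0],1]])

```text
t: 6.78
ee_pos: [0.4449, -0.1269, 0.2065]
tool_rot: [2.186, 0.102, -2.183]
contact_force: [0.5, 0.7, -0.3]
finger_gap: 0.085
```

Run:
```python
from h import *
mv((.446,-.1275,.04))
grab("scene","s2",(200,150,400,300),4)
```

```text
{'t': 6.7833, 'joint_pos': [-0.5276, 0.1215, 1.7703, 0.0106, 1.2544, 0.9576], 'ee_pos': [0.4449, -0.1269, 0.2065], 'contact_force': [0.5268, 0.7181, -0.3038], 'finger_gap': 0.085}
[[0.001, 0.082, -0.997], [0.011, -0.997, -0.082], [-1.0, -0.011, -0.002]]
shift cm [16.65  0.25 -0.07]
```

View pics/s2.png

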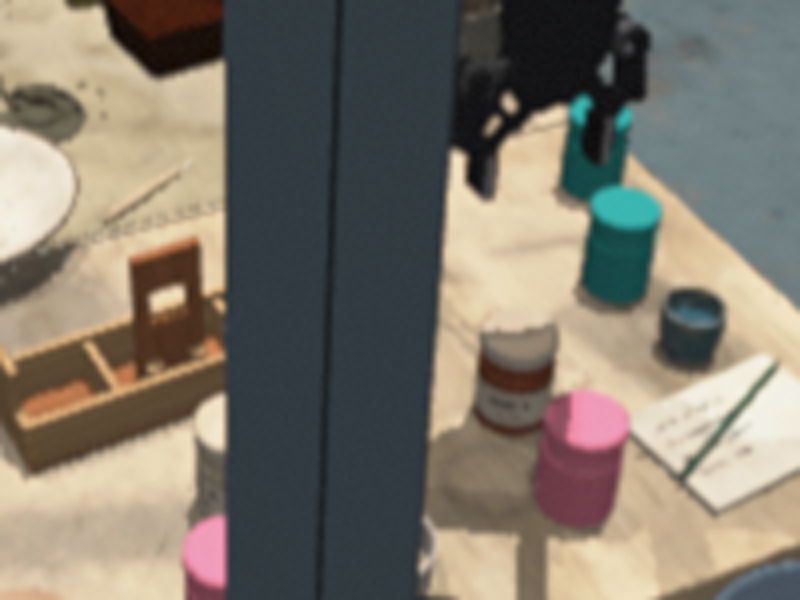

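Call:
send_rows(deltas=[[[3,0.2,0],[0,0,0.6],1],[[7,0.2,-0.1],[0,0,0.6],1],[[10,0.2,-0.1],[0,0,0.6],1],[[13,0.2,-0.1],[0,0,0.6],1],[[15,0.2,-0.1],[0,0,0.6],1],[[16.5,0.2,-0.1],[0,0,0.6],1],[[16.5,0.2,-0.1],[0,0,0.6],1],[[16.5,0.2,-0.1],[0,0,0.6],1],[[16.5,0.2,-0.1],[0,0,0.6],-1],[[16.5,0.2,-0.1],[0,0,0.6],-1],[[16.5,0.2,-0.1],[0,0,0.6],-1],[[16.5,0.2,-0.1],[0,0,0.6],-1]])

```text
t: 7.83
ee_pos: [0.4479, -0.1268, 0.0434]
tool_rot: [2.184, 0.09, -2.172]
contact_force: [-0.1, 1.1, 6.0]
finger_gap: 0.0553
```

Call:
send_rows(deltas=[[[0,0,0],[0,0,0],-1],[[0,0,0],[0,0,0],-1],[[-1,0,0],[0,0,0],-1],[[-3,0,0],[0,0,0],-1],[[-6,0,0],[0,0,0],-1],[[-9,0,0],[0,0,0],-1],[[-12,0,0],[0,0,0],-1],[[-14,0,0],[0,0,0],-1],[[-14,0,0],[0,0,0],-1],[[-14,0,0],[0,0,0],-1]])

```text
t: 8.67
ee_pos: [0.4476, -0.127, 0.1844]
tool_rot: [2.186, 0.088, -2.169]
contact_force: [-0.0, -0.0, -2.4]
finger_gap: 0.0554
```

Run:
```python
from h import *
o,_=st()
grab("top","t2",(150,125,380,300),3.4)
```

```text
{'t': 8.6667, 'joint_pos': [-0.5183, 0.1404, 1.8061, 0.0018, 1.187, 0.968], 'ee_pos': [0.4476, -0.127, 0.1844], 'contact_force': [-0.004, -0.004, -2.3703], 'finger_gap': 0.0554}
[[0.008, 0.084, -0.996], [-0.003, -0.996, -0.084], [-1.0, 0.003, -0.008]]
```

View pics/t2.png

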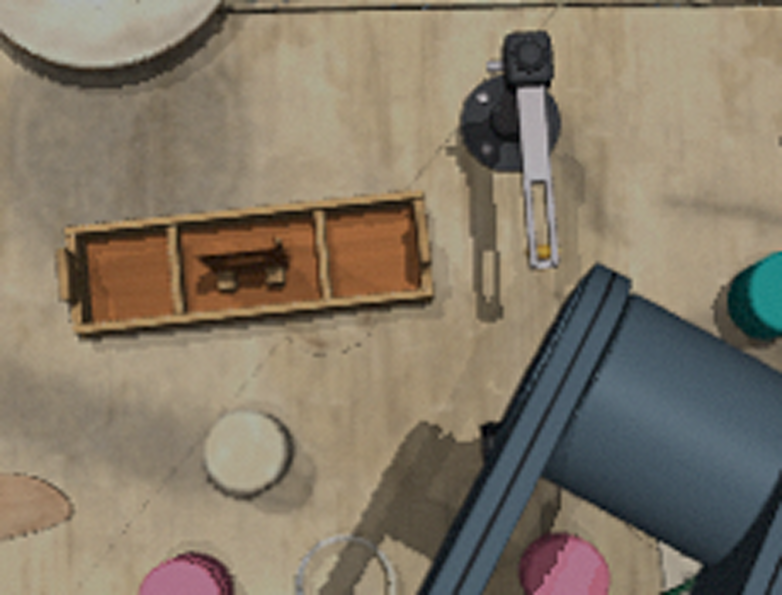

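Run:
```python
from h import *
V=lambda p:(p[0]/3.4+150-.35,p[1]/3.4+125-.35)
c=[ray("top",V(p),z)[:2] for p,z in [((66,229),.047),((80,335),.047),((421,194),.047),((433,297),.047),((66,274),.082),((428,230),.082),((110,450),.082)]]
c=np.array(c);print(c.round(4))
C=c[:4].mean(0);d=(c[0]+c[1]-c[2]-c[3])/2;print("centre",C,"len",np.hypot(*d),"yaw",np.arctan2(-d[0],d[1]))
d2=c[4]-c[5];print(c[4:6].mean(0),np.hypot(*d2),np.arctan2(-d2[0],d2[1]))
print("pale",ray("top",V((247,451)),.082))
C=(C+c[4:6].mean(0))/2;y=(np.arctan2(-d[0],d[1])+np.arctan2(-d2[0],d2[1]))/2
for s in(1,-1):
    P=C+s*.09*np.array([-np.sin(y),np.cos(y)]);print("bay",s,P)
# model overlay
P=[]
f=lambda x,yy,z:(C[0]+x*np.cos(y)-yy*np.sin(y),C[1]+x*np.sin(y)+yy*np.cos(y),z)
im=cv2.imread("pics/t2.png")
for a,b in [((.039,.131,.047),(-.039,.131,.047)),((-.039,.131,.047),(-.039,-.131,.047)),((-.039,-.131,.047),(.039,-.131,.047)),((.039,-.131,.047),(.039,.131,.047)),((0,-.027,.132),(0,.027,.132))]:
    q=(proj("top",[f(*a),f(*b)])-[150-.35,125-.35])*3.4
    cv2.line(im,*[tuple(int(v) for v in k) for k in q],(0,255,0),1)
cv2.imwrite("pics/t2o.png",im)
```

```text
[[ 0.6044  0.2273]
 [ 0.5273  0.2169]
 [ 0.6244 -0.0302]
 [ 0.5496 -0.0372]
 [ 0.5675  0.2196]
 [ 0.5932 -0.0343]
 [ 0.4444  0.1888]]
centre [0.57642755 0.09420994] len 0.2566499074786384 yaw 0.0825310805157741
[0.58035361 0.0926446 ] 0.2551159771180062 0.10077741670745646
pale [0.44224646 0.09362594 0.082     ]
bay 1 [0.57015324 0.18304952]
bay -1 [0.58662792 0.00380503]
```

View pics/t2o.png

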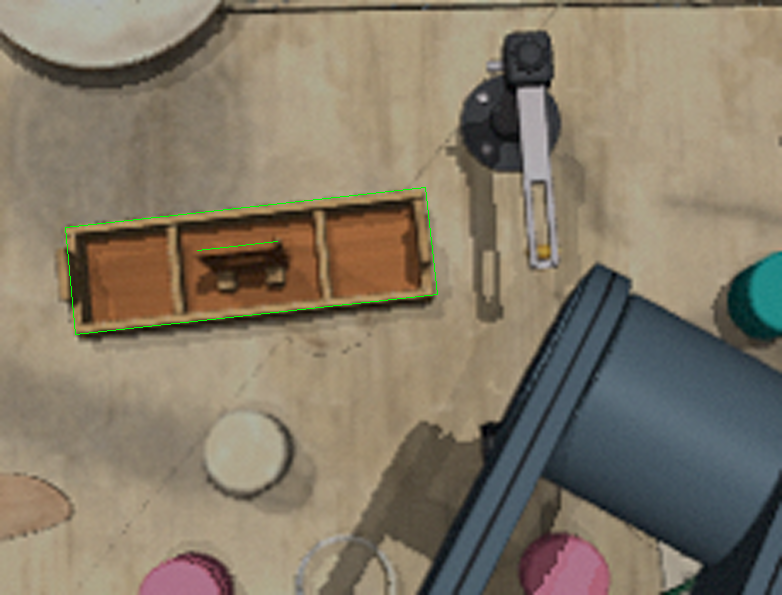

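Call:
send_rows(deltas=[[[0,-4,-0.3],[-7,0,0],-1],[[0,-8,-0.7],[-14,0,0],-1],[[0,-13.2,-1.1],[-21,0,0],-1],[[0,-13.2,-1.1],[-28,0,0],-1],[[0,-13.2,-1.1],[-35,0,0],-1],[[0,-13.2,-1.1],[-42,0,0],-1],[[0,-13.2,-1.1],[-49,0,0],-1],[[0,-13.2,-1.1],[-56,0,0],-1],[[0,-13.2,-1.1],[-63,0,0],-1],[[0,-13.2,-1.1],[-70,0,0],-1],[[0,-13.2,-1.1],[-77,0,0],-1],[[0,-13.2,-1.1],[-84,0,0],-1]])

```text
t: 9.72
ee_pos: [0.4452, 0.0062, 0.1808]
tool_rot: [1.221, 1.201, -1.219]
contact_force: [0.6, -0.2, -1.3]
finger_gap: 0.0552
```

Run:
```python
from h import *
mv((.584,.006,.184))
```

```text
{'t': 9.7167, 'joint_pos': [-0.2376, 0.1125, 1.8488, 0.0003, 1.1794, -0.2228], 'ee_pos': [0.4452, 0.0062, 0.1808], 'contact_force': [0.5637, -0.2293, -1.25], 'finger_gap': 0.0552}
[[0.001, 1.0, -0.015], [0.0, -0.015, -1.0], [-1.0, 0.001, -0.0]]
shift cm [-0.31 13.88 -0.18]
```

Call:
send_rows(deltas=[[[-0.3,3,-0.1],[-5.7,0,0],-1],[[-0.3,6,-0.1],[-5.7,0,0],-1],[[-0.3,9,-0.1],[-5.7,0,0],-1],[[-0.3,12,-0.2],[-5.7,0,0],-1],[[-0.3,13.9,-0.2],[-5.7,0,0],-1],[[-0.3,13.9,-0.2],[-5.7,0,0],-1],[[-0.3,13.9,-0.2],[-5.7,0,0],-1],[[-0.3,13.9,-0.2],[-5.7,0,0],-1]])

```text
t: 10.38
ee_pos: [0.5825, 0.0064, 0.1818]
tool_rot: [1.146, 1.251, -1.149]
contact_force: [0.2, 0.5, -1.8]
finger_gap: 0.0554
```

Run:
```python
from h import *
mv((.584,.006,.050))
```

```text
{'t': 10.3833, 'joint_pos': [-0.1804, 0.3549, 1.5246, 0.0001, 1.2656, -0.265], 'ee_pos': [0.5825, 0.0064, 0.1818], 'contact_force': [0.1746, 0.5084, -1.7983], 'finger_gap': 0.0554}
[[-0.004, 0.996, 0.084], [0.001, 0.084, -0.996], [-1.0, -0.003, -0.001]]
shift cm [13.18  0.19  0.06]
```

Call:
send_rows(deltas=[[[2,0.2,0.1],[0,0,0],-1],[[4.5,0.2,0.1],[0,0,0],-1],[[7,0.2,0.1],[0,0,0],-1],[[8.5,0.2,0.1],[0,0,0],-1],[[9.5,0.2,0.1],[0,0,0],-1],[[10.2,0.2,0.1],[0,0,0],-1],[[10.2,0.2,0.1],[0,0,0],-1]])

```text
t: 10.97
ee_pos: [0.5829, 0.0058, 0.0786]
tool_rot: [1.145, 1.253, -1.15]
contact_force: [-0.9, 0.5, -1.6]
finger_gap: 0.0554
```

Call:
send_rows(deltas=[[[1,0,0],[0,0,0],-1],[[1.8,0,0],[0,0,0],-1],[[2.4,0,0],[0,0,0],-1],[[2.8,0,0],[0,0,0],-1],[[2.8,0,0],[0,0,0],-1],[[2.8,0,0],[0,0,0],-1]])

```text
t: 11.47
ee_pos: [0.5828, 0.0058, 0.0505]
tool_rot: [1.145, 1.253, -1.15]
contact_force: [0.4, -0.4, -2.1]
finger_gap: 0.0551
```

Almost seated; release and rise.

Call:
send_rows(deltas=[[[0.1,0,0],[0,0,0],-1],[[0.1,0,0],[0,0,0],0.5],[[0.1,0,0],[0,0,0],0.7],[[0.1,0,0],[0,0,0],0.9],[[0.1,0,0],[0,0,0],0.9],[[-1,0,0],[0,0,0],0.9],[[-4,0,0],[0,0,0],0.9],[[-8,0,0],[0,0,0],1],[[-12,0,0],[0,0,0],1],[[-15,0,0],[0,0,0],1],[[-15,0,0],[0,0,0],1]])

```text
t: 12.38
ee_pos: [0.5877, 0.0051, 0.2094]
tool_rot: [1.149, 1.241, -1.142]
contact_force: [0.8, -0.2, 0.6]
finger_gap: 0.0852
```

Run:
```python
from h import *
mv((.442,.094,.2))
```

```text
{'t': 12.3833, 'joint_pos': [-0.1811, 0.3358, 1.4823, 0.0001, 1.3154, -0.2658], 'ee_pos': [0.5877, 0.0051, 0.2094], 'contact_force': [0.827, -0.2198, 0.6071], 'finger_gap': 0.0852}
[[0.008, 0.996, 0.085], [-0.001, 0.085, -0.996], [-1.0, 0.008, 0.002]]
shift cm [  0.81 -13.77 -10.09]
```

Call:
send_rows(deltas=[[[0.5,-4,-3],[0,0,0],1],[[0.5,-8,-6],[0,0,0],1],[[0.5,-12,-9],[0,0,0],1],[[0.5,-13.8,-10.1],[0,0,0],1],[[0.5,-13.8,-10.1],[0,0,0],1],[[0.5,-13.8,-10.1],[0,0,0],1],[[0.5,-13.8,-10.1],[0,0,0],1],[[4,-13.8,-10.1],[0,0,0],1],[[7,-13.8,-10.1],[0,0,0],1],[[7,-13.8,-10.1],[0,0,0],1]])

```text
t: 13.22
ee_pos: [0.44, 0.0932, 0.1338]
tool_rot: [1.146, 1.247, -1.148]
contact_force: [-0.8, 0.4, 0.1]
finger_gap: 0.0854
```

Run:
```python
from h import *
mv((.442,.094,.0415))
```

```text
{'t': 13.2167, 'joint_pos': [-0.0392, 0.1757, 1.9034, -0.0015, 1.0629, -0.1219], 'ee_pos': [0.44, 0.0932, 0.1338], 'contact_force': [-0.8199, 0.3959, 0.1046], 'finger_gap': 0.0854}
[[-0.0, 0.997, 0.083], [-0.001, 0.083, -0.997], [-1.0, -0.001, 0.001]]
shift cm [ 9.23  0.21 -0.08]
```

Call:
send_rows(deltas=[[[3,0.2,-0.1],[0,0,0],1],[[6,0.2,-0.1],[0,0,0],1],[[8,0.2,-0.1],[0,0,0],1],[[9.2,0.2,-0.1],[0,0,0],1],[[9.2,0.2,-0.1],[0,0,0],1],[[9.2,0.2,-0.1],[0,0,0],1],[[9.2,0.2,-0.1],[0,0,0],-1],[[9.2,0.2,-0.1],[0,0,0],-1],[[9.2,0.2,-0.1],[0,0,0],-1],[[9.2,0.2,-0.1],[0,0,0],-1],[[9.2,0.2,-0.1],[0,0,0],-1],[[9.2,0.2,-0.1],[0,0,0],-1]])

```text
t: 14.22
ee_pos: [0.443, 0.0941, 0.0437]
tool_rot: [1.147, 1.244, -1.146]
contact_force: [-1.9, -0.6, 10.1]
finger_gap: 0.0551
```

Run:
```python
from h import *
mv((.5689,.1835,.185))
```

```text
{'t': 14.2167, 'joint_pos': [-0.0366, 0.3138, 1.9986, -0.0022, 0.8264, -0.1188], 'ee_pos': [0.443, 0.0941, 0.0437], 'contact_force': [-1.8576, -0.5731, 10.0549], 'finger_gap': 0.0551}
[[0.003, 0.996, 0.084], [-0.002, 0.084, -0.996], [-1.0, 0.003, 0.002]]
shift cm [-14.11  13.32  -7.83]
```

Call:
send_rows(deltas=[[[-1,0,0],[0,0,0],-1],[[-4,0,0],[0,0,0],-1],[[-8,0,0],[0,0,0],-1],[[-12,0,0],[0,0,0],-1],[[-14,0,-3],[0,0,0],-1],[[-14,3,-7],[0,0,0],-1],[[-14,7,-7.8],[0,0,0],-1],[[-14,11,-7.8],[0,0,0],-1],[[-14,13.3,-7.8],[0,0,0],-1],[[-14,13.3,-7.8],[0,0,0],-1],[[-14,13.3,-7.8],[0,0,0],-1],[[-14,13.3,-7.8],[0,0,0],-1]])

```text
t: 15.22
ee_pos: [0.5676, 0.183, 0.1837]
tool_rot: [1.146, 1.246, -1.148]
contact_force: [0.1, -1.1, -1.6]
finger_gap: 0.0551
```

Run:
```python
from h import *
mv((.5689,.1835,.0785))
```

```text
{'t': 15.2167, 'joint_pos': [0.1263, 0.3749, 1.49, -0.0021, 1.276, 0.0432], 'ee_pos': [0.5676, 0.183, 0.1837], 'contact_force': [0.1211, -1.0575, -1.6313], 'finger_gap': 0.0551}
[[0.001, 0.996, 0.084], [-0.002, 0.084, -0.996], [-1.0, 0.001, 0.002]]
shift cm [10.52  0.13 -0.05]
```

Call:
send_rows(deltas=[[[2,0.1,0],[0,0,0],-1],[[5,0.1,0],[0,0,0],-1],[[8,0.1,0],[0,0,0],-1],[[9.6,0.1,0],[0,0,0],-1],[[10.5,0.1,0],[0,0,0],-1],[[10.5,0.1,0],[0,0,0],-1]])

```text
t: 15.72
ee_pos: [0.5673, 0.1826, 0.0784]
tool_rot: [1.146, 1.246, -1.148]
contact_force: [0.5, -1.2, -2.8]
finger_gap: 0.055
```

Call:
send_rows(deltas=[[[1,0,0],[0,0,0],-1],[[1.8,0,0],[0,0,0],-1],[[2.4,0,0],[0,0,0],-1],[[2.9,0,0],[0,0,0],-1],[[2.9,0,0],[0,0,0],-1],[[2.9,0,0],[0,0,0],-1]])

```text
t: 16.22
ee_pos: [0.5669, 0.1825, 0.049]
tool_rot: [1.146, 1.246, -1.149]
contact_force: [1.2, 0.8, -1.2]
finger_gap: 0.0548
```

Call:
send_rows(deltas=[[[0,0,0],[0,0,0],0.5],[[0,0,0],[0,0,0],0.9],[[0,0,0],[0,0,0],0.9],[[0,0,0],[0,0,0],0.9],[[-1,0,0],[0,0,0],0.9],[[-4,0,0],[0,0,0],0.9],[[-8,0,0],[0,0,0],0.9],[[-12,0,0],[0,0,0],0.9],[[-16,0,0],[0,0,0],0.9],[[-20,0,0],[0,0,0],0.5],[[-22,-4,3],[0,0,0],0],[[-22,-8,7],[0,0,0],-0.3]])

```text
t: 17.22
ee_pos: [0.5128, 0.127, 0.273]
tool_rot: [1.148, 1.241, -1.139]
contact_force: [0.3, -1.4, 0.0]
finger_gap: 0.0464
```

Call:
send_rows(deltas=[[[0,-4,4],[0,0,0],-0.3],[[0,-7,8],[0,0,0],-0.3],[[0,-8,12],[0,0,0],-0.3],[[0,-8,16],[0,0,0],-0.3],[[0,-8,20],[0,0,0],-0.3],[[0,-8,24],[0,0,0],-0.3],[[0,-8,25],[0,0,0],-0.3]])

```text
t: 17.8
ee_pos: [0.4544, -0.1329, 0.274]
tool_rot: [1.149, 1.237, -1.141]
contact_force: [0.0, -0.6, 0.1]
finger_gap: 0.0297
```

Run:
```python
from h import *
st()
grab("top","t3",(150,125,380,300),3.4)
```

```text
{'t': 17.8, 'joint_pos': [-0.5224, 0.0838, 1.6439, 0.0022, 1.4024, -0.6069], 'ee_pos': [0.4544, -0.1329, 0.274], 'contact_force': [0.0312, -0.6078, 0.1322], 'finger_gap': 0.0297}
[[0.011, 0.996, 0.084], [-0.004, 0.084, -0.996], [-1.0, 0.011, 0.005]]
```

View pics/t3.png

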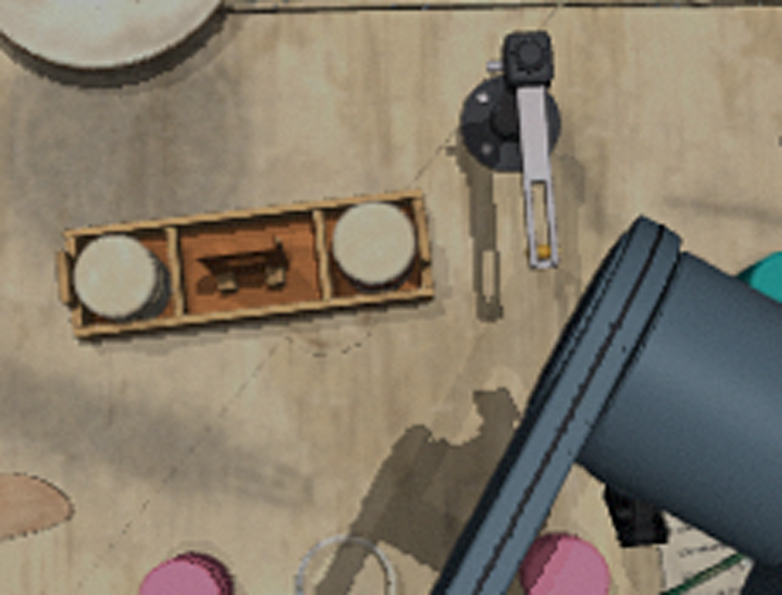

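Run:
```python
from h import *
V=lambda p:(p[0]/3.4+150-.35,p[1]/3.4+125-.35)
c=np.array([ray("top",V(p),z)[:2] for p,z in [((66,230),.047),((79,339),.047),((421,192),.047),((433,297),.047),((115,277),.088),((374,243),.088),((68,278),.082),((425,228),.082)]])
print(c.round(4))
for a in (c[:4].mean(0),c[4:6].mean(0),c[6:].mean(0)): print(a.round(4))
for d in((c[0]+c[1]-c[2]-c[3])/2,c[4]-c[5],c[6]-c[7]):print(np.hypot(*d),np.arctan2(-d[0],d[1]))
for z in(.12,.132):print(ray("top",V((203,258)),z),ray("top",V((283,246)),z))
mv((.576,.094,.2))
```

```text
[[ 0.6037  0.2273]
 [ 0.5244  0.2176]
 [ 0.6258 -0.0302]
 [ 0.5496 -0.0372]
 [ 0.564   0.1837]
 [ 0.584   0.0034]
 [ 0.5647  0.2181]
 [ 0.5946 -0.0322]]
[0.5759 0.0944]
[0.574  0.0936]
[0.5797 0.093 ]
0.2572469972728866 0.09220815141308232
0.18146977582104273 0.11047705198350034
0.25211763565973383 0.11911580744141749
[0.57200094 0.11799244 0.12      ] [0.57901135 0.06390989 0.12      ]
[0.57049915 0.11642477 0.132     ] [0.57743114 0.06294714 0.132     ]
{'t': 17.85, 'joint_pos': [-0.5255, 0.0864, 1.6418, 0.0004, 1.4012, -0.6079], 'ee_pos': [0.455, -0.1356, 0.2737], 'contact_force': [1.84, -3.5715, 0.3771], 'finger_gap': 0.03}
[[0.011, 0.997, 0.082], [-0.006, 0.082, -0.997], [-1.0, 0.01, 0.007]]
shift cm [  7.37  13.87 -21.94]
```

Call:
send_rows(deltas=[[[0,2,-3.5],[-0.7,0,0],-0.1],[[0,4.5,-7],[-0.7,0,0],-0.1],[[0,6.7,-10.5],[-0.7,0,0],-0.1],[[0,9,-14],[-0.7,0,0],-0.1],[[0,11,-17.5],[-0.7,0,0],-0.1],[[2,13.9,-21.9],[-0.7,0,0],-0.1],[[5,13.9,-21.9],[-0.7,0,0],-0.1],[[9,13.9,-21.9],[-0.7,0,0],-0.1],[[9,13.9,-21.9],[-0.7,0,0],-0.1],[[9,13.9,-21.9],[-0.7,0,0],-0.1],[[9,13.9,-21.9],[-0.7,0,0],-0.1]])

```text
t: 18.77
ee_pos: [0.5773, 0.0932, 0.186]
tool_rot: [1.141, 1.238, -1.134]
contact_force: [-0.0, -0.1, 1.5]
finger_gap: 0.0386
```

Run:
```python
from h import *
mv((.576,.0935,.1015))
```

```text
{'t': 18.7667, 'joint_pos': [-0.0271, 0.346, 1.5272, -0.0059, 1.2552, -0.1194], 'ee_pos': [0.5773, 0.0932, 0.186], 'contact_force': [-0.0146, -0.1346, 1.5191], 'finger_gap': 0.0386}
[[0.013, 0.995, 0.094], [-0.006, 0.094, -0.996], [-1.0, 0.012, 0.007]]
shift cm [ 8.44 -0.23 -0.1 ]
```

Call:
send_rows(deltas=[[[2,-0.1,0],[0,0.4,-0.7],-0.1],[[4.5,-0.1,0],[0,0.4,-0.7],-0.1],[[6.5,-0.1,0],[0,0.4,-0.7],-0.1],[[8,-0.1,0],[0,0.4,-0.7],-0.1],[[8.4,-0.1,0],[0,0.4,-0.7],-0.1],[[8.4,-0.1,0],[0,0.4,-0.7],-0.1],[[8.4,-0.1,0],[0,0.4,-0.7],-0.1]])

```text
t: 19.35
ee_pos: [0.579, 0.0921, 0.1045]
tool_rot: [1.142, 1.249, -1.137]
contact_force: [0.4, -0.1, -0.5]
finger_gap: 0.0385
```

Run:
```python
from h import *
mv((.576,.0935,.1015))
```

```text
{'t': 19.35, 'joint_pos': [-0.0322, 0.4309, 1.6155, -0.0001, 1.0911, -0.1254], 'ee_pos': [0.579, 0.0921, 0.1045], 'contact_force': [0.3579, -0.089, -0.4937], 'finger_gap': 0.0385}
[[0.004, 0.996, 0.093], [-0.0, 0.093, -0.996], [-1.0, 0.004, 0.001]]
shift cm [ 0.3  -0.29 -0.16]
```

Call:
send_rows(deltas=[[[0.2,-0.25,-0.1],[0,0,-0.2],-0.1],[[0.25,-0.25,-0.1],[0,0,-0.2],-0.1],[[0.25,-0.25,-0.1],[0,0,-0.2],-0.6],[[0.25,-0.25,-0.1],[0,0,-0.2],-1],[[0.25,-0.25,-0.1],[0,0,-0.2],-1],[[0.25,-0.25,-0.1],[0,0,-0.2],-1],[[0.25,-0.25,-0.1],[0,0,-0.2],-1],[[0.25,-0.25,-0.1],[0,0,-0.2],-1],[[0.25,-0.25,-0.1],[0,0,-0.2],-1]])

```text
t: 20.1
ee_pos: [0.5773, 0.093, 0.1026]
tool_rot: [1.141, 1.25, -1.139]
contact_force: [3.2, 0.7, 3.9]
finger_gap: 0.0082
```

Run:
```python
from h import *
st()
```

```text
{'t': 20.1, 'joint_pos': [-0.0307, 0.4315, 1.6201, -0.0005, 1.0873, -0.1237], 'ee_pos': [0.5773, 0.093, 0.1026], 'contact_force': [3.1605, 0.651, 3.9074], 'finger_gap': 0.0082}
[[0.003, 0.996, 0.093], [-0.0, 0.093, -0.996], [-1.0, 0.003, 0.001]]
```

Call:
send_rows(deltas=[[[-0.5,0,0],[0,0,0],-1],[[-1.2,0,0],[0,0,0],-1],[[-2,0,0],[0,0,0],-1],[[-3.5,0,0],[0,0,0],-1],[[-5,0,0],[0,0,0],-1],[[-6.5,0,0],[0,0,0],-1],[[-8,0,0],[0,0,0],-1],[[-9.5,0,0],[0,0,0],-1],[[-10.5,0,0],[0,0,0],-1],[[-10.8,0,0],[0,0,0],-1],[[-10.8,0,0],[0,0,0],-1]])

```text
t: 21.02
ee_pos: [0.5771, 0.093, 0.2112]
tool_rot: [1.141, 1.249, -1.138]
contact_force: [-0.6, 0.0, -8.3]
finger_gap: 0.0078
```

Run:
```python
from h import *
mv((.475,.093,.211));print(bot.get_obs()["moment"])
grab("scene","s3",(200,110,400,260),4)
```

```text
{'t': 21.0167, 'joint_pos': [-0.0306, 0.3319, 1.4835, -0.0005, 1.3227, -0.1238], 'ee_pos': [0.5771, 0.093, 0.2112], 'contact_force': [-0.6113, 0.0008, -8.2542], 'finger_gap': 0.0078}
[[0.003, 0.996, 0.093], [-0.001, 0.093, -0.996], [-1.0, 0.003, 0.001]]
shift cm [ -0.02 -10.17  -0.95]
[-0.01770748 -0.00577706  0.04095971]
```

View pics/s3.png

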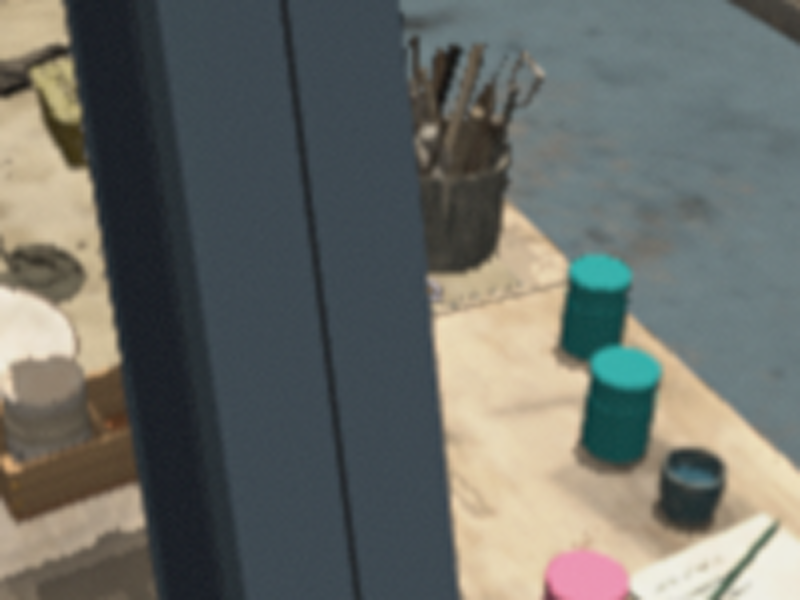

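Run:
```python
from h import *
print(ray("scene",(46/4+200-.4,373/4+110-.4),.1966))
im=grab("top","t4",(150,110,380,285),3.4)
for i in range(10): pass
m=np.mean([bot.get_obs()["moment"] for _ in range(3)],0);print(m)
```

```text
[0.56924836 0.18181271 0.1966    ]
[-0.03777804 -0.01279844  0.00104149]
```

View pics/t4.png

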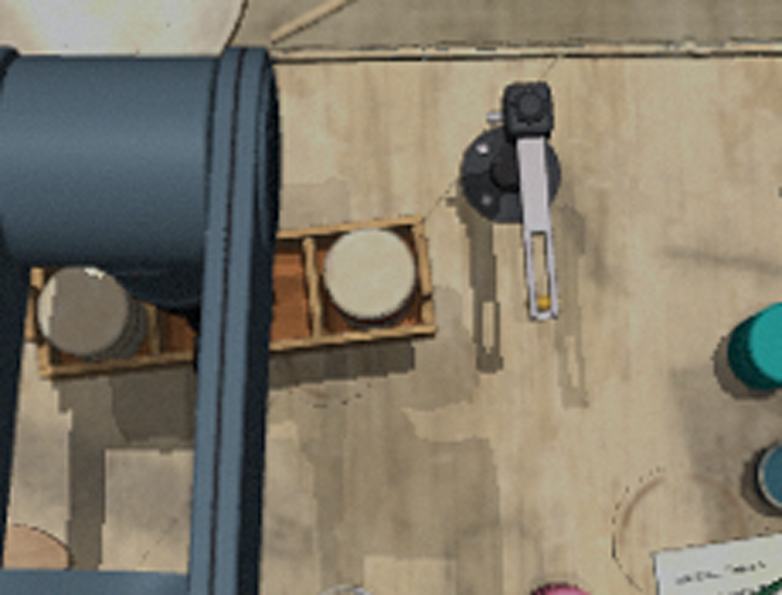

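Run:
```python
from h import *
V=lambda p:(p[0]/3.4+150-.35,p[1]/3.4+110-.35)
r=lambda p,z:ray("top",V(p),z)[:2].round(4)
a,b=r((84,310),.1966),r((370,274),.1966);print(a,b,(a+b)/2,np.hypot(*(a-b)))
c,d=r((421,217),.1556),r((435,332),.1556);print(c,d,(c+d)/2+.131*np.array([-.093,.996]))
e,f=r((42,269),.1556),r((41,376),.1556);print("left corner",f)
print("BL->centre",f+np.array([.039,.0036])-.131*np.array([-.093,.996]), "TR->",c-np.array([.039,.0036])+.131*np.array([-.093,.996]))
print("tip",r((526,319),.196),r((556,318),.196),"root",r((519,138),.196),r((546,138),.196))
```

```text
[0.5634 0.1832] [0.5823 0.0032] [0.57285 0.0932 ] 0.18098953008392502
[ 0.6252 -0.0298] [ 0.5494 -0.0373] [0.575117 0.096926]
left corner [0.5258 0.22  ]
BL->centre [0.576983 0.093124] TR-> [0.574017 0.097076]
tip [ 0.5521 -0.0937] [ 0.5523 -0.1125] root [ 0.6676 -0.0926] [ 0.6673 -0.1098]
```

Call:
send_rows(deltas=[[[0,-0.7,-0.1],[0.5,0,0],-1],[[0,-2,-0.2],[1,0,0],-1],[[0,-4,-0.4],[1.5,0,0],-1],[[0,-6,-0.6],[2,0,0],-1],[[0,-8,-0.7],[2.5,0,0],-1],[[0,-9.5,-0.9],[3.3,0,0],-1],[[0,-10.2,-0.5],[3.3,0,0],-1],[[0,-10.3,1],[3.3,0,0],-1],[[0,-10.5,3],[3.3,0,0],-1],[[0,-10.7,5],[3.3,0,0],-1],[[0,-10.9,7],[3.3,0,0],-1],[[0,-11,8],[3.3,0,0],-1]])

```text
t: 22.12
ee_pos: [0.4742, 0.0007, 0.2092]
tool_rot: [1.182, 1.224, -1.184]
contact_force: [-0.4, 1.7, -7.6]
finger_gap: 0.0081
```

Run:
```python
from h import *
mv((.475,-.109,.211))
```

```text
{'t': 22.1167, 'joint_pos': [-0.2329, 0.1387, 1.743, -0.002, 1.2592, -0.2671], 'ee_pos': [0.4742, 0.0007, 0.2092], 'contact_force': [-0.3659, 1.6912, -7.5799], 'finger_gap': 0.0081}
[[0.0, 0.999, 0.035], [-0.002, 0.035, -0.999], [-1.0, 0.0, 0.002]]
shift cm [-0.16 -0.3  10.97]
```

Call:
send_rows(deltas=[[[0,0,1],[0,0,0],-1],[[-0.1,-0.1,3],[0,0,0],-1],[[-0.1,-0.2,5],[0,0,0],-1],[[-0.2,-0.2,7],[0,0,0],-1],[[-0.2,-0.3,9],[0,0,0],-1],[[-0.2,-0.3,10.4],[0,0,0],-1],[[-0.2,-0.3,11],[0,0,0],-1],[[-0.2,-0.3,11],[0,0,0],-1],[[-0.2,-0.3,11],[0,0,0],-1],[[-0.2,-0.3,11],[0,0,0],-1]])

```text
t: 22.95
ee_pos: [0.4748, -0.1083, 0.2112]
tool_rot: [1.182, 1.225, -1.184]
contact_force: [0.1, 0.3, -8.2]
finger_gap: 0.008
```

Run:
```python
from h import *
mv((.54,-.1063,.211));print(bot.get_obs()["moment"])
grab("top","t5",(240,110,400,285),3.4)
```

```text
{'t': 22.95, 'joint_pos': [-0.453, 0.1604, 1.7116, -0.001, 1.2693, -0.488], 'ee_pos': [0.4748, -0.1083, 0.2112], 'contact_force': [0.1318, 0.2934, -8.1658], 'finger_gap': 0.008}
[[-0.0, 0.999, 0.035], [-0.001, 0.035, -0.999], [-1.0, -0.0, 0.001]]
shift cm [0.02 6.52 0.03]
[ 0.09244361 -0.02197321 -0.00486309]
```

View pics/t5.png

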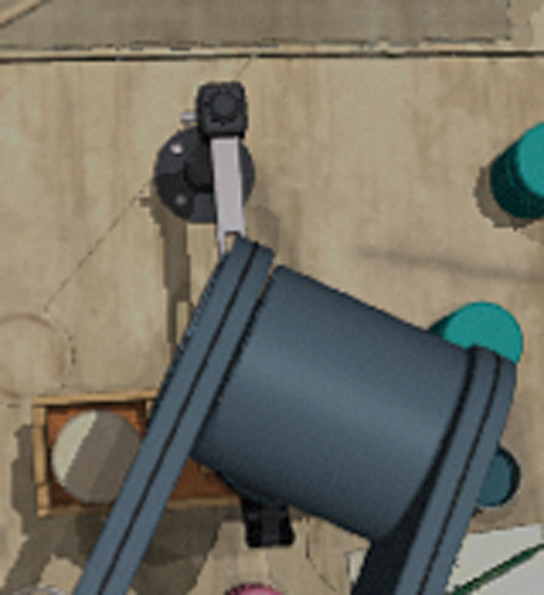

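Run:
```python
from h import *
V=lambda p:(p[0]/3.4+240-.35,p[1]/3.4+110-.35)
r=lambda p,z:ray("top",V(p),z)[:2].round(4)
a=r((97,456),.1966);print("jar",a,a-.09*np.array([-.035,1]))
c,d=r((34,402),.1556),r((39,517),.1556);print(c,d,(c+d)/2-.131*np.array([-.035,1]))
```

```text
jar [ 0.4683 -0.0152] [ 0.47145 -0.1052 ]
[0.5052 0.025 ] [0.4312 0.023 ] [ 0.472785 -0.107   ]
```

Call:
send_rows(deltas=[[[0,0.7,0],[0,0,0],-1],[[0,2,0],[0,0,0],-1],[[0,3.5,0],[0,0,0],-1],[[0,5,0],[0,0,0],-1],[[0,6,0],[0,0,0],-1],[[0,6.8,0],[0,0,0],-1],[[0,7.5,0],[0,0,0],-1],[[0,8,0],[0,0,0],-1],[[0,8.5,0],[0,0,0],-1],[[0,8.5,0],[0,0,0],-1]])

```text
t: 23.83
ee_pos: [0.5605, -0.1052, 0.2112]
tool_rot: [1.182, 1.225, -1.183]
contact_force: [0.0, 0.8, -8.4]
finger_gap: 0.0081
```

Run:
```python
from h import *
mv((.619,-.1036,.211));print(bot.get_obs()["moment"])
```

```text
{'t': 23.8333, 'joint_pos': [-0.3803, 0.3084, 1.517, -0.001, 1.3154, -0.416], 'ee_pos': [0.5605, -0.1052, 0.2112], 'contact_force': [0.037, 0.7969, -8.3612], 'finger_gap': 0.0081}
[[0.0, 0.999, 0.036], [-0.001, 0.036, -0.999], [-1.0, 0.0, 0.001]]
shift cm [0.02 5.85 0.05]
[-0.0453993  -0.10645533 -0.02499493]
```

Call:
send_rows(deltas=[[[0,0.6,0],[0,0,0],-1],[[0,1.2,0],[0,0,0],-1],[[0,1.8,0],[0,0,0],-1],[[0,2.4,0],[0,0,0],-1],[[0,3,0],[0,0,0],-1]])

```text
t: 24.25
ee_pos: [0.5909, -0.1041, 0.2112]
tool_rot: [1.182, 1.225, -1.183]
contact_force: [-0.3, 0.6, -8.5]
finger_gap: 0.0078
```

Call:
send_rows(deltas=[[[0,0.6,0],[0,0,0],-1],[[0,1.2,0],[0,0,0],-1],[[0,1.8,0],[0,0,0],-1],[[0,2.4,0],[0,0,0],-1],[[0,3,0],[0,0,0],-1],[[0,3.2,0],[0,0,0],-1],[[0,3.2,0],[0,0,0],-1],[[0,3.2,0],[0,0,0],-1],[[0,3.2,0],[0,0,0],-1]])

```text
t: 25.0
ee_pos: [0.6226, -0.1029, 0.211]
tool_rot: [1.182, 1.226, -1.184]
contact_force: [0.1, 0.8, -8.4]
finger_gap: 0.0078
```

Run:
```python
from h import *
mv((.619,-.1036,.202));print(bot.get_obs()["moment"])
```

```text
{'t': 25.0, 'joint_pos': [-0.3397, 0.417, 1.3574, -0.0013, 1.3675, -0.3752], 'ee_pos': [0.6226, -0.1029, 0.211], 'contact_force': [0.1041, 0.8129, -8.4269], 'finger_gap': 0.0078}
[[-0.001, 0.999, 0.036], [-0.001, 0.036, -0.999], [-1.0, -0.001, 0.001]]
shift cm [ 0.9  -0.36  0.05]
[-0.01982895  0.02249457  0.0150394 ]
```

Call:
send_rows(deltas=[[[0.2,-0.1,0],[0,0,0],-1],[[0.4,-0.2,0],[0,0,0],-1],[[0.6,-0.3,0],[0,0,0],-1],[[0.75,-0.3,0],[0,0,0],-1],[[0.8,-0.3,0],[0,0,0],-1],[[0.8,-0.3,0],[0,0,0],-1]])

```text
t: 25.5
ee_pos: [0.6194, -0.103, 0.2028]
tool_rot: [1.182, 1.226, -1.184]
contact_force: [0.2, -0.6, -8.0]
finger_gap: 0.0079
```

Call:
send_rows(deltas=[[[0.05,0,0],[0,0,0],-1],[[0.1,0,0],[0,0,0],-1],[[0.1,0,0],[0,0,0],-1]])

```text
t: 25.75
ee_pos: [0.6194, -0.103, 0.2017]
tool_rot: [1.182, 1.226, -1.184]
contact_force: [-0.7, -0.5, -7.9]
finger_gap: 0.0083
```

Call:
send_rows(deltas=[[[0.05,0,0],[0,0,0],-1],[[0.1,0,0],[0,0,0],-1],[[0.1,0,0],[0,0,0],-1]])

```text
t: 26.0
ee_pos: [0.6195, -0.103, 0.2014]
tool_rot: [1.182, 1.225, -1.184]
contact_force: [-2.2, 0.3, -3.2]
finger_gap: 0.008
```

Call:
send_rows(deltas=[[[0.05,0,0],[0,0,0],-1],[[0.07,0,0],[0,0,0],-1],[[0.07,0,0],[0,0,0],-1]])

```text
t: 26.25
ee_pos: [0.6195, -0.103, 0.2014]
tool_rot: [1.182, 1.225, -1.183]
contact_force: [-3.0, 1.0, 0.1]
finger_gap: 0.0084
```

Call:
send_rows(deltas=[[[0,0,0],[0,0,0],-0.8],[[0,0,0],[0,0,0],-0.75],[[0,0,0],[0,0,0],-0.7],[[0,0,0],[0,0,0],-0.6],[[0,0,0],[0,0,0],-0.5],[[0,0,0],[0,0,0],-0.5],[[0,0,0],[0,0,0],-0.5],[[0,0,0],[0,0,0],-0.5]])

```text
t: 26.92
ee_pos: [0.6196, -0.1031, 0.2015]
tool_rot: [1.182, 1.224, -1.183]
contact_force: [-0.4, 0.2, 0.4]
finger_gap: 0.0212
```

Hanging free with the force at zero. Now rise straight up and retreat.

Call:
send_rows(deltas=[[[-0.5,0,0],[0,0,0],-0.5],[[-1.5,0,0],[0,0,0],-0.5],[[-3,0,0],[0,0,0],-0.5],[[-5,0,0],[0,0,0],-0.5],[[-8,0,0],[0,0,0],-0.5],[[-11,0,0],[0,0,0],-0.5],[[-12,-3,0],[0,0,0],-0.5],[[-12,-7,-3],[0,0,0],-0.5],[[-12,-11,-7],[0,0,0],-0.5],[[-12,-15,-11],[0,0,0],-0.5],[[-12,-18,-15],[0,0,0],-0.5],[[-12,-18,-19],[0,0,0],-0.5]])

```text
t: 27.92
ee_pos: [0.4462, 0.0449, 0.3226]
tool_rot: [1.183, 1.222, -1.184]
contact_force: [1.3, 0.6, 0.1]
finger_gap: 0.0215
```

Call:
send_rows(deltas=[[[0,-3,-4],[0,0,0],-0.5],[[0,-5,-8],[0,0,0],-0.5],[[0,-5,-12],[0,0,0],-0.5],[[0,-5,-16],[0,0,0],-0.5],[[0,-5,-18],[0,0,0],-0.5],[[0,-5,-18],[0,0,0],-0.5],[[0,-5,-18],[0,0,0],-0.5]])

```text
t: 28.5
ee_pos: [0.3897, 0.2245, 0.323]
tool_rot: [1.181, 1.223, -1.18]
contact_force: [0.0, 0.1, -0.7]
finger_gap: 0.0217
```

Run:
```python
from h import *
st()
np.save("top.npy",bot.grab_frame("top"));np.save("scene.npy",bot.grab_frame("scene"))
T=np.load("top.npy");S=np.load("scene.npy")
cv2.imwrite("pics/tf.png",T[:,:,::-1]);cv2.imwrite("pics/sf.png",S[:,:,::-1])
# caddy as expected: centre (0.6185,-0.101) yaw .035, underside .099
C=np.array([.6185,-.101]);y=.035
f=lambda x,yy,z:(C[0]+x*np.cos(y)-yy*np.sin(y),C[1]+x*np.sin(y)+yy*np.cos(y),z+.099)
for n,p in [("lidL",(0,.09,.088)),("lidR",(0,-.09,.088)),("boardtop",(0,0,.132))]:
    for cam,I in(("top",T),("scene",S)):
        q=proj(cam,[f(*p)])[0]; print(n,cam,q.round(1),I[int(q[1]),int(q[0])])
# pale lid blobs in top
h=cv2.cvtColor(T,cv2.COLOR_RGB2HSV)
ref=[T[int(q[1])-3:int(q[1])+4,int(q[0])-3:int(q[0])+4].reshape(-1,3).mean(0).round() for q in proj("top",[f(0,.09,.088),f(0,-.09,.088)])];print(ref)
# keeper: pin point & down / up positions, brass in both cams
H=np.array([.6842,-.0985]);u=np.array([-.9993,-.038])
for n,d,z in [("pin",.122,.19),("down20",.122,.17),("down40",.122,.15),("up tip",.082,.19)]:
    P=[*(H+u*d),z]
    for cam,I in(("top",T),("scene",S)):
        q=proj(cam,[P])[0]; a,b=int(round(q[0])),int(round(q[1])); print(n,cam,q.round(1),I[b-1:b+2,a-1:a+2].mean((0,1)).round())
```

```text
{'t': 28.5, 'joint_pos': [0.2762, 0.0234, 1.5911, -0.003, 1.5247, 0.2386], 'ee_pos': [0.3897, 0.2245, 0.323], 'contact_force': [0.023, 0.1475, -0.7173], 'finger_gap': 0.0217}
[[0.003, 0.999, 0.038], [-0.002, 0.038, -0.999], [-1.0, 0.003, 0.002]]
lidL top [264.9 175.6] [174 167 142]
lidL scene [270.1 181.6] [54 63 70]
lidR top [347.8 171.2] [170 162 139]
lidR scene [322.  168.1] [38 45 51]
boardtop top [308.1 169.5] [146  90  51]
boardtop scene [297.4 162.2] [39 46 51]
[array([172., 165., 142.]), array([172., 163., 140.])]
pin top [308.4 199. ] [144. 123.  82.]
pin scene [306.  183.1] [38. 44. 50.]
down20 top [307.7 200.1] [127. 113.  87.]
down20 scene [305.6 188.7] [39. 45. 51.]
down40 top [307.  201.2] [139. 132. 130.]
down40 scene [305.3 194.2] [39. 45. 51.]
up tip top [307.2 180.5] [60. 46. 35.]
up tip scene [299.4 176.4] [39. 45. 51.]
```

Call:
send_rows(deltas=[[[-2,0,4],[0,0,0],-0.5],[[-2,0,8],[0,0,0],-0.5],[[-2,0,12],[0,0,0],-0.5],[[-2,0,16],[0,0,0],-0.5],[[-2,0,20],[0,0,0],-0.5],[[-2,0,24],[0,0,0],-0.5],[[-2,0,28],[0,0,0],-0.5],[[-2,0,32],[0,0,0],-0.5],[[-2,0,36],[0,0,0],-0.5],[[-2,0,40],[0,0,0],-0.5],[[-2,0,44],[0,0,0],-0.5],[[-2,0,48],[0,0,0],-0.5]])

```text
t: 29.6
ee_pos: [0.4049, -0.2603, 0.3445]
tool_rot: [1.185, 1.219, -1.186]
contact_force: [0.5, 0.0, -0.2]
finger_gap: 0.0213
```

Call:
send_rows(deltas=[[[0,-1,4],[0,0,0],-0.5],[[0,-3,8],[0,0,0],-0.5],[[0,-6,12],[0,0,0],-0.5],[[0,-9,15],[0,0,0],-0.5],[[0,-12,18],[0,0,0],-0.5],[[0,-15,21],[0,0,0],-0.5],[[0,-18,24],[0,0,0],-0.5],[[0,-21,27],[0,0,0],-0.5],[[0,-24,29],[0,0,0],-0.5],[[0,-25,30],[0,0,0],-0.5],[[0,-25,30],[0,0,0],-0.5],[[0,-25,30],[0,0,0],-0.5]])

```text
t: 30.6
ee_pos: [0.1609, -0.5688, 0.3444]
tool_rot: [1.19, 1.217, -1.19]
contact_force: [0.5, 0.2, -0.6]
finger_gap: 0.0212
```

Run:
```python
from h import *
st()
T=bot.grab_frame("top");S=bot.grab_frame("scene");np.save("top.npy",T);np.save("scene.npy",S)
S0=cv2.imread("pics/scene0.png")[:,:,::-1]
C=np.array([.6185,-.101]);y=.035
f=lambda x,yy,z:(C[0]+x*np.cos(y)-yy*np.sin(y),C[1]+x*np.sin(y)+yy*np.cos(y),z+.099)
for n,p in [("lidL",(0,.09,.088)),("lidR",(0,-.09,.088)),("boardtop",(0,0,.132)),("boardTL",(0,.027,.132))]:
    for cam,I in(("top",T),("scene",S)):
        q=proj(cam,[f(*p)])[0]; a,b=q.astype(int); print(n,cam,q.round(1),I[b-1:b+2,a-1:a+2].mean((0,1)).round())
# pale lid blobs
for cam,I in(("top",T),("scene",S)):
    h=cv2.cvtColor(I,cv2.COLOR_RGB2HSV)
    q=proj(cam,[f(0,.09,.088),f(0,-.09,.088)])
    for k in q:
        a,b=k.astype(int);ref=np.median(I[b-2:b+3,a-2:a+3].reshape(-1,3),0)
        m=(np.abs(I.astype(int)-ref).max(2)<22).astype(np.uint8)
        n,l,s,c=cv2.connectedComponentsWithStats(m);i=l[b,a];print(cam,"blob",s[i],c[i].round(1),"pred",k.round(1))
# keeper: scene columns around the fork
H=np.array([.6842,-.0985]);u=np.array([-.9993,-.038])
for n,d,z in [("pin",.122,.19),("down20",.122,.17),("down40",.122,.15),("tip",.132,.19),("up tip",.082,.19)]:
    print(n,proj("scene",[[*(H+u*d),z]])[0].round(1),proj("top",[[*(H+u*d),z]])[0].round(1))
print("hue scene");hs=cv2.cvtColor(S,cv2.COLOR_RGB2HSV)
for r in range(176,202): print(r," ".join("%02x%02x%02x"%tuple(S[r,c]) for c in range(296,316)))
```

```text
{'t': 30.6, 'joint_pos': [-1.4852, 0.2864, 1.2271, 0.0025, 1.6256, -1.5101], 'ee_pos': [0.1609, -0.5688, 0.3444], 'contact_force': [0.5486, 0.1877, -0.5778], 'finger_gap': 0.0212}
[[0.003, 1.0, 0.025], [-0.002, 0.025, -1.0], [-1.0, 0.003, 0.002]]
lidL top [264.9 175.6] [162. 155. 131.]
lidL scene [270.1 181.6] [232. 216. 187.]
lidR top [347.8 171.2] [163. 155. 133.]
lidR scene [322.  168.1] [231. 213. 184.]
boardtop top [308.1 169.5] [138.  86.  48.]
boardtop scene [297.4 162.2] [141.  91.  59.]
boardTL top [295.1 170.2] [111.  69.  41.]
boardTL scene [289.3 164.2] [116.  77.  53.]
top blob [253 165  25  25 495] [264.8 176.8] pred [264.9 175.6]
top blob [337 159  24  25 484] [348.5 171. ] pred [347.8 171.2]
scene blob [262 178  17  10 131] [269.8 182.3] pred [270.1 181.6]
scene blob [314 163  17  10 110] [322.2 167.9] pred [322.  168.1]
pin [306.  183.1] [308.4 199. ]
down20 [305.6 188.7] [307.7 200.1]
down40 [305.3 194.2] [307.  201.2]
tip [307.7 184.8] [308.7 203.6]
up tip [299.4 176.4] [307.2 180.5]
hue scene
176 615a55 766f70 988f91 8f8586 6b6565 585554 777170 9d9291 b09c91 bb9b7
[... 2971 characters left out ...]
74531 564330 54422c 574431 584732 574531 564530 584630 574531 574430 554430 53422e 53412f 4f3d2b 513f2d 503e2c 4f3e2c 4f3d2a
198 554430 574431 574631 55432f 574531 564531 57452f 574531 564330 554430 54422f 53422f 513f2c 4e3d29 513e2d 4e3c2a 4f3d2b 523e2c 503c2a 503d2b
199 56442f 55442f 574630 584531 564430 55432f 574532 54432f 52412f 51402d 52402e 513f2c 4f3e2b 4e3b28 523e2b 533e2c 554230 5d4836 66513d 74604b
200 594732 584531 56452f 55432f 55432f 53412e 52402e 503e2b 4f3e2c 4f3d2b 503d2b 503c29 523f2d 574330 644f3c 6f5a46 7b6551 8d7862 a38e74 b29b81
201 55442e 54422e 53422e 513f2c 523f2e 513e2d 4f3d2b 4e3b28 4f3c29 523f2d 57432f 67503d 735e49 836d58 9e8870 ae977c baa387 c8b094 d9c1a2 dfc6a7
```

Run:
```python
from h import *
S=np.load("scene.npy").astype(int);T=np.load("top.npy").astype(int)
for cam,A,b in(("scene",S,(245,140,340,240)),("top",T,(240,130,370,215))):
    d=np.abs(bot.grab_frame(cam).astype(int)-A)[b[1]:b[3],b[0]:b[2]].max(2);print(cam,d.mean(),(d>25).sum())
print(bot.hand_in())
```

```text
scene 1.4732631578947368 5
top 2.9580090497737555 14
the job is handed in; nothing more can be done
None
```

I handed the job in at about 31 s of the 72 s allowed. The caddy is hanging on the hook with one glaze jar upright in each end bay, and the keeper is down behind the board.

**What I did:**
- I drew the caddy about 0.19 m to +y by its left end grip.
- The rust jar went in the right bay and the pale jar in the left.
- I lifted the caddy by its board and pushed the eye along the peg to about 65 mm in front of the post.
- I lowered it until the peg took its weight, then opened the fingers part way and moved the arm clear.

**Last checks:**
- **Release:** The wrist force fell to about zero once the caddy was on the peg.
- **Level:** Both jar lids were within about 1 pixel of where a level hanging caddy puts them, in both cameras. The left lid sat about 1 pixel lower than predicted, so a small tilt can't be ruled out.
- **Keeper:** There is a brass-coloured strip exactly where the hanging keeper should be in the scene picture, and none at its raised position.
- **At rest:** Two pictures taken moments apart were almost the same.

**Not checked by eye:** I had used all 12 picture views, so these last camera checks come from pixel values only. I made no separate check of the cup and rib at the end.

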